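Flick the class spinner and stop it on yellow

TASK

With a fingertip, flick the pegged class spinner wheel on the desk, either way round, so that it spins freely, and let its yellow field go past the red pointer at least once untouched. On a later pass, before it runs down, brake it in one go with a fingertip on the wheel so that it stops with the pointer well inside the yellow field: do not stop it elsewhere and push it on. Finish with the fingertip still resting on the wheel to hold it there, and leave everything else on the desk where it stands.

Things in the scene. Friction and masses are not known exactly. Their poses are not given: they have to be found in the camera images.
- spinner: fixed stand of the spinner; origin on the desk below the axle, z up, +x towards the pointer. Black foot (170 mm wide, hidden below the wheel) with a bar out to a black post 163 to 185 mm from the axle, 30 mm wide, 58 mm tall; on it lies the red pointer, a flat wedge jutting in over the rim to 138 mm from the axle, 58 to 64 mm above the desk
- pointer_tip (a point): tip of the red pointer, straight above the wheel's rim, 140 mm from the axle, 61 mm above the desk
- disc: the free wheel, a level disc 280 mm wide, 12 mm thick, in eight painted fields of 45 degrees (one yellow; others blue, white, green). Origin on the axle at the disc's underside, 38 mm above the desk; top face 50 mm above the desk. Turns with the wheel; its -x axis runs through the middle of yellow. Brass axle stub 32 mm wide, 14 mm proud of the top face. About 0.9 kg
- peg_top (a point): top centre of one of four upright wooden pegs on the wheel, 10 mm thick, 30 mm tall (tops 80 mm above the desk), 115 mm from the axle, on borders of fields, at 22.5, 112.5, 202.5 and 292.5 degrees from the disc's +x axis counter-clockwise from above; this is the one at 22.5. Pushing a peg sideways turns the wheel
- yellow_rim (a point): point on the rim's upper edge at the middle of the yellow field, 140 mm from the axle
- axle (a joint): turn of the wheel on its stand, rad, unlimited, counted on over whole turns, counter-clockwise from above positive; 0: middle of yellow opposite the pointer; yellow is at the pointer at pi and -pi, and every 2 pi on; starts between -2 and 2. No lock or detent: coasting, the wheel loses about a tenth to a fifth of its speed each second
- glue_red: loose bystander: white glue bottle with red pointed cap, 48 mm wide, 130 mm tall; origin at the centre of its underside. Leave it alone
- glue_blue: loose bystander: white glue bottle with blue pointed cap, 44 mm wide, 110 mm tall; origin at the centre of its underside. Leave it alone
- jar: loose bystander: small jar with green lid, 54 mm wide, 65 mm tall; origin at the centre of its underside. Leave it alone
- stapler: loose bystander: green stapler, 110 x 32 mm, 48 mm high; origin at the centre of its underside. Leave it alone
- tape: loose bystander: flat roll of clear tape, 68 mm wide, 22 mm high; origin at the centre of its underside. Leave it alone
- notebook: loose bystander: small blue notebook, 80 x 60 mm, 14 mm thick; origin at the centre of its underside. Leave it alone

How it is judged:
On the way, in this order (a step that is already met when the one before it is completed fails the run):
1. the wheel spins by itself, untouched, as the middle of yellow goes past the pointer (contact force between the fingers and disc below 0.05 N and (velocity of joint axle above 0.4 rad/s or velocity of joint axle below -0.4 rad/s) and horizontal distance between yellow_rim and pointer_tip below 0.03 m).
2. it spins on untouched until yellow is on the side away from the pointer (contact force between the fingers and disc below 0.05 N and (velocity of joint axle above 0.2 rad/s or velocity of joint axle below -0.2 rad/s) and horizontal distance between yellow_rim and pointer_tip above 0.24 m).
At the end, for the whole second after the job is handed in: the wheel is at rest with the middle of yellow within 50 mm along the rim (about 20 degrees) of the pointer tip, a finger presses on the wheel with more than 0.2 N, and every bystander is within 20 mm of where it stood (velocity of joint axle between -0.05 and 0.05 rad/s and horizontal distance between yellow_rim and pointer_tip below 0.05 m and contact force between the fingers and disc above 0.2 N and distance of each of glue_red, glue_blue, jar, stapler, tape, notebook from where it was at the start of the episode below 0.02 m); the arm keeps its last pose, push and grip.
It fails at once if once yellow has gone past the pointer, the wheel comes to rest with the pointer off yellow (braked in the wrong place or run down) (velocity of joint axle between -0.03 and 0.03 rad/s and horizontal distance between yellow_rim and pointer_tip above 0.053 m and (value of joint axle above 3.55 rad or value of joint axle below -3.55 rad)).
It fails at once if a bystander is lifted or knocked more than 20 mm away (distance of any of glue_red, glue_blue, jar, stapler, tape, notebook from where it was at the start of the episode above 0.02 m).
It also fails if it takes over 67 s, if anything falls off the work surface, if the arm or the gripper's body presses on something with over 40 N, if the wrist force passes 120 N, or if a joint passes its speed limit or range.

ROBOT

A 6-joint arm with a two-finger parallel gripper is mounted at the origin on the work surface. World frame = base frame: x ahead of the robot, y to its left, z up, the work surface at z = 0. Lengths are in m, angles in rad, forces in N, time in s.
With the tool pointing down it reaches from about 0.375 to 0.9 m from the base axis. Payload 3.1 kg.
Tool frame: the origin (TCP) lies between the finger pads; the fingertips stand 17 mm ahead of it and the grasp point (between the pads) lies 2 mm behind it; z points along the fingers, y is the line along which they close (so a half turn about z gives the same grasp; the last joint's range is limited). The gripper opens to 85 mm and grips with 20 to 120 N. Pads are 22 mm wide; open, the fingers measure 114 mm over their backs; the gripper's body (76 mm by 85 mm) begins 54 mm behind the grasp point. The pads swing forward as they close: fully open they stand 13 mm farther back than shut.
Start: joints at [0.952, 0.527, 1.433, -0, 1.181, -0.178], TCP at [0.267, 0.565, 0.248] pointing down, gripper open.
Joint ranges: [-3.08, 3.08], [-0.75, 2.2], [0.22, 2.44], [-1.43, 4.57], [0, 2.65], [-2.85, 2.85]. Speed limits (rad/s): [2.79, 2.79, 3.14, 3.14, 3.14, 3.14].

INTERFACE

Orientations are given as a unit quaternion [x, y, z, w].
In Python, from station import sense, vision, order gives the robot as it stands.
- The arm moves only by the shell command python3 -m crank 'ROWS' [OPENING] [FORCE]. ROWS is JSON, a list of rows, each an object with "dp": the shift along the world's x, y, z in units of 30 mm (1.0 is 30 mm), a list of three; "angular": the turn, a rotation vector about the world's x, y, z in degrees, a list of three. In form: [{"dp": [dx, dy, dz], "angular": [ax, ay, az]}, ...]. A call has 1 to 20 rows; each row shifts and turns the commanded pose from where the row before left it; what a row does not reach is not made up. A row lasts 1/10 s, in which the tool goes at most 50 mm and 8.59 degrees, less where a joint would pass 70% of its speed; a pose out of reach is approached as far as the arm can. A call is refused whole if a number of a shift passes 1 or a number of a turn 8.59, either way. A call with a gripper value outside its range is refused whole. OPENING is the closure, from 0 (fully open) to 1 (shut), set as the call begins (- or left out, the last holds). The fingers move at their own pace and stop on an object; FORCE is the grip in N (left out, the last holds). Time passes only in rows, so rows that do not move let the fingers close. It gives the time, the measured TCP pose, the force, the opening and the grip force at its end, in the units of the state.
- sense(): the state, without advancing time (a new reading comes with each control period).
- vision.snapshot(name): name is "scene" or "side" or "wrist"; returns a dict with "image" (480x640x3 uint8, blue, green, red), "range_z" (480x640 float32, m along the optical axis (not along the pixel's ray), 0 where there is no reading), "mtx" (3x3 intrinsics, pixels), "dist" ([k1, k2, p1, p2, k3] as OpenCV has them; the pictures are not rectified), "pose" (4x4, takes a point from camera to world coordinates); the wrist camera has in their place "mount" (4x4, takes a point from camera to tool coordinates, whose origin is the TCP and whose axes are the flange's). Camera axes: x right, y down, z forward; pixel columns grow to the right and rows downward; lengths in m; the calibration is good to about 2 mm. A picture is of the moment at which its call begins: read the wrist's pose just before it.
- order.sign_off(): hands the job in; it is judged then, once.
The state is a dict: "t": time; "q": joint angles; "qd": joint speeds; "tau": joint torques, N m; "tcp_pos": TCP position; "tool_rot": TCP orientation; "force": force on the tool from outside, world axes, zero at the start; "ft_torque": the same for the moment, N m; "finger_gap": opening from 0.0 (shut) to 1.0 (fully open); "gripper_force": force on a finger pad.
Only numpy, scipy, OpenCV 4.12 (cv2) and the standard library are available. Lean on these libraries where they do the work, as an engineer would, in place of code of your own. Each camera call takes 0.05 s, during which the arm holds its last target. There are 200 camera calls.

## Working session

There is one attempt and no reset: what is moved stays moved. The work goes in short steps, Python scripts to look and compute and a shell command to move; the robot and the scene stay as the last step left them, time stands still between calls to the robot, and variables do not carry over. Pictures are saved under pics/ and viewed, at most 10 in all, crops included, and the job is handed in when it is done.

```bash
ls; mkdir -p pics
python3 - <<'E'
from station import sense, vision
import cv2,numpy as np
s=sense();print(s['t'],s['tcp_pos'],s['tool_rot'],s['finger_gap'])
a=[]
for n in("scene","side"):
    d=vision.snapshot(n);a.append(d['image']);np.savez(f'{n}.npz',**d)
    print(d['pose'].round(3).tolist())
cv2.imwrite('pics/a.png',cv2.resize(np.vstack(a),(600,900))[:, :]) if 0 else [cv2.imwrite(f'pics/{i}.png',x) for i,x in enumerate(a)]
E
```

```text
pics
0.0 [0.26626082 0.56471074 0.2473375 ] [ 2.18643634e-01  9.75804192e-01 -9.85424045e-04 -4.11653336e-04] 0.9957455290676285
[[0.872, 0.324, -0.367, 0.903], [0.489, -0.607, 0.627, -0.481], [-0.02, -0.726, -0.688, 0.67], [0.0, 0.0, 0.0, 1.0]]
[[0.942, -0.229, 0.245, 0.364], [-0.335, -0.64, 0.692, -0.609], [-0.002, -0.734, -0.68, 0.734], [0.0, 0.0, 0.0, 1.0]]
```

View pics/0.png

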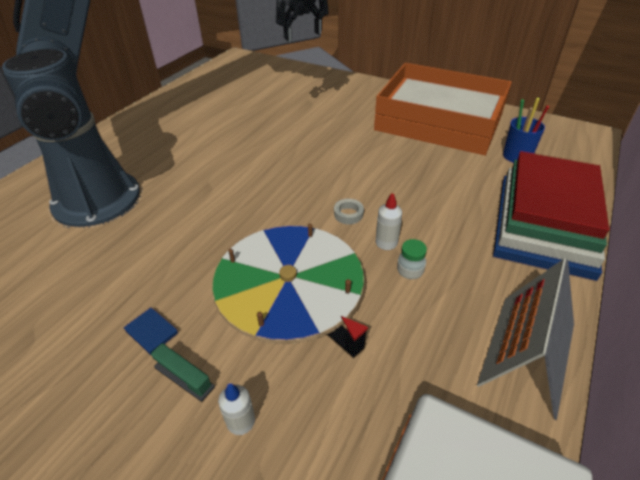

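View pics/1.png

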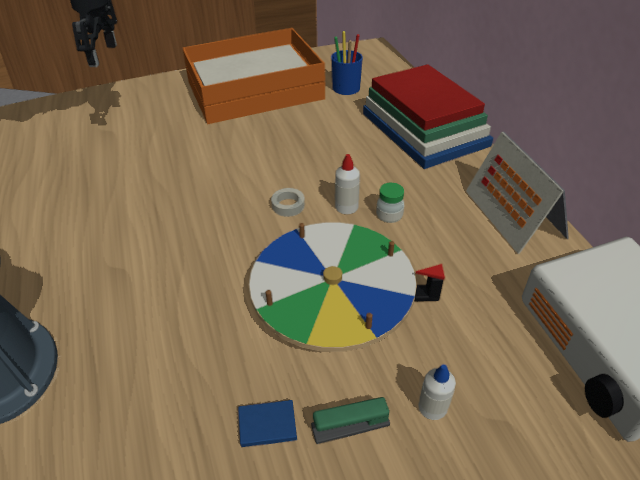

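Both views show the wheel: axle stub at scene (288,271) and side (333,273). Yellow lies towards the cameras, the red pointer is at scene (352,328) and side (430,271), and the bystanders stand around the wheel.

```bash
cat > h.py <<'E'
import cv2,numpy as np
def plane(d,uv,z,pose=None):
    P=d['pose'] if pose is None else pose
    n=cv2.undistortPoints(np.array(uv,float).reshape(-1,1,2),d['mtx'],d['dist']).reshape(-1,2)
    r=np.c_[n,np.ones(len(n))]@P[:3,:3].T; o=P[:3,3]
    return o+r*((z-o[2])/r[:,2])[:,None]
def blob(img,lo,hi,k=1):
    m=cv2.inRange(cv2.cvtColor(img,cv2.COLOR_BGR2HSV),lo,hi)
    n,l,s,c=cv2.connectedComponentsWithStats(m)
    i=np.argsort(-s[1:,4])[:k]+1
    return [(int(s[j,4]),c[j],l==j) for j in i]
E
python3 - <<'E'
from h import *
D={n:dict(np.load(n+'.npz')) for n in('scene','side')}
pts={'scene':dict(ax=(288,269,.064),redcapbottle=(387,245,0.0),jar=(413,250,.065),blue=(240,430,0),tape=(349,210,.011),nb=(151,329,.014),st0=(155,355,.04),st1=(208,388,.04),p1=(311,227,.08),p2=(232,251,.08),p3=(348,284,.08),p4=(262,316,.08)),
'side':dict(ax=(333,271,.064),redcapbottle=(348,208,0),jar=(391,192,.065),blue=(435,413,0),tape=(288,202,.011),nb=(267,422,.014),st0=(316,420,.04),st1=(387,408,.04),p1=(302,226,.08),p2=(268,292,.08),p3=(391,242,.08),p4=(368,316,.08))}
for n,d in D.items():
    c=plane(d,[pts[n]['ax'][:2]],.064)[0]
    print(n)
    for k,v in pts[n].items():
        p=plane(d,[v[:2]],v[2])[0]; e=p-c
        print(k,p[:2].round(3),np.hypot(*e[:2]).round(3),np.degrees(np.arctan2(e[1],e[0])).round(1))
    for nm,lo,hi in(('yel',(18,120,100),(32,255,255)),):
        for a,q,m in blob(d['image'],lo,hi,2):
            p=plane(d,[q],.05)[0];e=p-c;print(nm,a,q.round(0),p[:2].round(3),np.degrees(np.arctan2(e[1],e[0])).round(1))
    for a,q,m in blob(d['image'],(0,180,120),(6,255,255),4):
        v,u=np.nonzero(m);P=plane(d,np.c_[u,v],.064);r=np.hypot(*(P-c)[:,:2].T);i=r.argmin();e=P.mean(0)-c
        print('red',a,q.round(0),r.min().round(3),np.degrees(np.arctan2(e[1],e[0])).round(1),P[i][:2].round(3))
    # rim: pixels of wheel top
E
```

```text
scene
ax [ 0.574 -0.025] 0.0 0.0
redcapbottle [0.688 0.182] 0.236 61.0
jar [0.757 0.128] 0.239 39.8
blue [ 0.649 -0.29 ] 0.276 -74.2
tape [0.571 0.236] 0.261 90.6
nb [ 0.409 -0.225] 0.259 -129.5
st0 [ 0.471 -0.269] 0.266 -112.8
st1 [ 0.583 -0.273] 0.249 -87.8
p1 [0.563 0.08 ] 0.105 95.8
p2 [ 0.466 -0.047] 0.11 -168.0
p3 [ 0.692 -0.018] 0.119 3.4
p4 [ 0.6   -0.144] 0.123 -77.7
yel 2067 [252. 303.] [ 0.553 -0.112] -103.2
yel 131 [533. 112.] [0.858 0.826] 71.5
red 218 [354. 327.] 0.148 -19.5 [ 0.713 -0.077]
red 152 [564. 174.] 0.64 53.9 [0.956 0.488]
red 77 [391. 201.] 0.269 71.4 [0.665 0.229]
red 11 [578. 183.] 0.677 50.6 [1.008 0.495]
side
ax [ 0.576 -0.024] 0.0 0.0
redcapbottle [0.684 0.186] 0.237 62.7
jar [0.751 0.132] 0.235 41.7
blue [ 0.64  -0.287] 0.271 -76.2
tape [0.571 0.234] 0.258 91.1
nb [ 0.404 -0.225] 0.264 -130.6
st0 [ 0.467 -0.258] 0.258 -115.0
st1 [ 0.566 -0.274] 0.25 -92.3
p1 [0.556 0.082] 0.108 100.6
p2 [ 0.46  -0.046] 0.118 -169.3
p3 [ 0.687 -0.008] 0.112 8.2
p4 [ 0.589 -0.142] 0.119 -83.7
yel 2691 [338. 318.] [ 0.553 -0.109] -104.8
yel 91 [344.  46.] [0.913 0.817] 68.1
red 2158 [425.  86.] 0.592 50.2 [0.944 0.439]
red 181 [433. 271.] 0.138 -19.7 [ 0.705 -0.071]
red 86 [349. 163.] 0.284 64.1 [0.696 0.232]
red 12 [456. 111.] 0.583 40.7 [1.012 0.362]
```

```bash
python3 -m crank '[{"dp":[0.33,-0.9,0],"angular":[0,0,5]},{"dp":[0.33,-0.9,0],"angular":[0,0,5]},{"dp":[0.33,-0.9,0],"angular":[0,0,5]},{"dp":[0.33,-0.9,0],"angular":[0,0,5]},{"dp":[0.33,-0.9,0],"angular":[0,0,5]},{"dp":[0.33,-0.9,0],"angular":[0,0,0]},{"dp":[0.33,-0.9,0],"angular":[0,0,0]},{"dp":[0.33,-0.9,0],"angular":[0,0,0]},{"dp":[0.33,-0.9,0],"angular":[0,0,0]},{"dp":[0.33,-0.9,0],"angular":[0,0,0]},{"dp":[0.33,-0.9,0],"angular":[0,0,0]},{"dp":[0.33,-0.9,0],"angular":[0,0,0]},{"dp":[0.33,-0.9,0],"angular":[0,0,0]},{"dp":[0.33,-0.9,0],"angular":[0,0,0]},{"dp":[0.33,-0.9,0],"angular":[0,0,0]},{"dp":[0.33,-0.9,-0.5],"angular":[0,0,0]},{"dp":[0.33,-0.9,-0.5],"angular":[0,0,0]},{"dp":[0.33,-0.9,-0.5],"angular":[0,0,0]},{"dp":[0.33,-0.9,-0.5],"angular":[0,0,0]},{"dp":[0.33,-0.9,-0.5],"angular":[0,0,0]}]' 1 30
python3 - <<'E'
from station import sense, vision
from h import *
s=sense();print(s['tcp_pos'],s['tool_rot'],s['force'],s['finger_gap'])
d=vision.snapshot('wrist');cv2.imwrite('pics/w.png',d['image']);print(d['mount'].round(3))
d=vision.snapshot('side');cv2.imwrite('pics/s.png',d['image'])
E
```

```text
t: 2.1
tcp_pos: [0.4647, 0.0241, 0.1726]
tool_rot: [0.002, 1.0, 0.0, -0.0]
force: [0.6, -0.6, -0.1]
finger_gap: 0.001
gripper_force: 0.0
[0.46473636 0.02413898 0.17256163] [ 2.29616785e-03  9.99997347e-01  4.75357436e-05 -1.78509988e-04] [ 0.57107046 -0.59623647 -0.05989379] 0.0010332367940554278
[[ 0.    -0.958 -0.288  0.073]
 [ 1.    -0.     0.     0.   ]
 [-0.    -0.288  0.958 -0.126]
 [ 0.     0.     0.     1.   ]]
```

View pics/w.png

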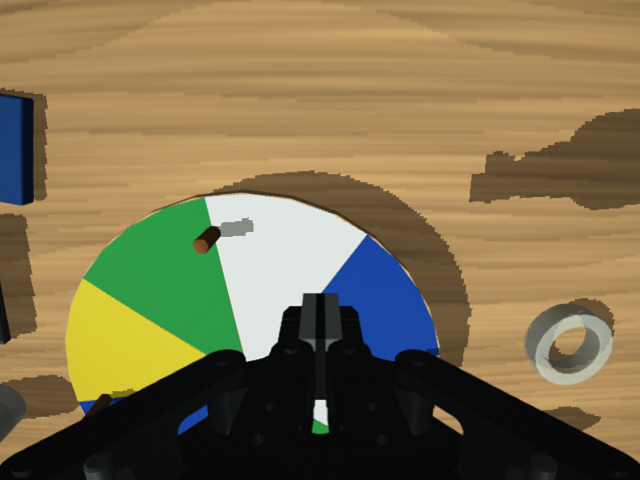

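View pics/s.png

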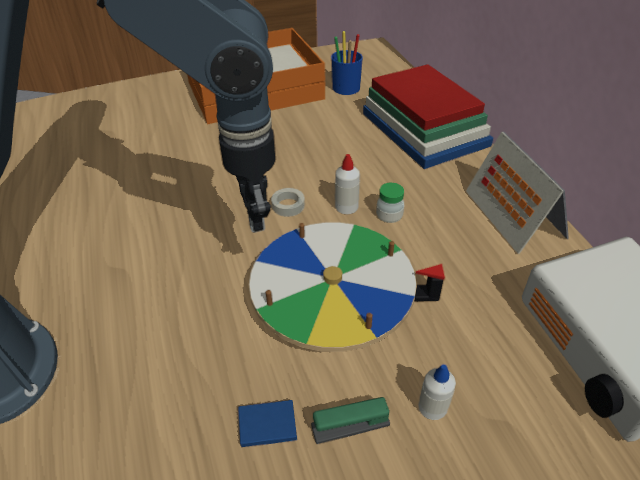

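The wrist view shows the near peg's top at (203,245) and clear space in front of the closed fingers. In the side view the whole wheel is visible.

```bash
cat >> h.py <<'E'
def wheel(n='side',C=(.575,-.030)):
    from station import sense,vision
    t=sense()['t'];d=vision.snapshot(n);C=np.array(C);img=d['image']
    hsv=cv2.cvtColor(img,cv2.COLOR_BGR2HSV)
    v,u=np.nonzero(cv2.inRange(hsv,(18,120,100),(32,255,255)))
    p=plane(d,np.c_[u,v],.05)[:,:2]-C; r=np.hypot(*p.T); k=(r>.03)&(r<.135)
    a=np.unwrap(np.arctan2(p[k,1],p[k,0])) if k.any() else np.array([np.nan])
    z=np.exp(1j*a).mean(); 
    return t,np.degrees(np.angle(z)),int(k.sum()),np.degrees(np.percentile(np.angle(np.exp(1j*a)/z),[2,98]))
E
python3 - <<'E'
from h import *
from station import sense,vision
from scipy.spatial.transform import Rotation as R
s=sense();d=vision.snapshot('wrist');T=np.eye(4);T[:3,:3]=R.from_quat(s['tool_rot']).as_matrix();T[:3,3]=s['tcp_pos']
print(plane(d,[(202,247)],.08,T@d['mount']),plane(d,[(320,293)],.155,T@d['mount']))
print(plane(d,[(300,300),(340,300)],.158,T@d['mount']))
for n in('side','scene'):print(wheel(n))
E
```

```text
[[ 0.46146692 -0.04547013  0.08      ]] [[0.45709163 0.02280131 0.155     ]]
[[0.4586228  0.01508517 0.158     ]
 [0.45875022 0.03049119 0.158     ]]
(2.25, np.float64(-105.43626586846457), 2328, array([-22.14083799,  22.31787107]))
(2.3, np.float64(-104.85486669564062), 1742, array([-21.69127061,  21.39690416]))
```

```bash
python3 -m crank '[{"dp":[0,-0.1,-0.8],"angular":[0,0,0]},{"dp":[0,-0.1,-0.8],"angular":[0,0,0]},{"dp":[0,-0.1,-0.8],"angular":[0,0,0]},{"dp":[0,-0.1,-0.5],"angular":[0,0,0]},{"dp":[0,-0.05,-0.3],"angular":[0,0,0]},{"dp":[0,0,0],"angular":[0,0,0]},{"dp":[0,0,0],"angular":[0,0,0]}]'
python3 -c "
from h import *
print(wheel('side'),wheel('scene'))"
```

```text
t: 3.05
tcp_pos: [0.4649, 0.0123, 0.0779]
tool_rot: [0.002, 1.0, -0.0, 0.0]
force: [-0.6, -0.2, 0.0]
finger_gap: -0.002
gripper_force: 0.0
(3.05, np.float64(-105.43626586846457), 2328, array([-22.14083799,  22.31787107])) (3.1, np.float64(-104.82748131022989), 1744, array([-21.74612095,  21.42852938]))
```

Ready: flick, then lift clear.

```bash
python3 -m crank '[{"dp":[0,-0.4,0],"angular":[0,0,0]},{"dp":[0,-0.8,0],"angular":[0,0,0]},{"dp":[0.1,-1,0],"angular":[0,0,0]},{"dp":[0.35,-1,0],"angular":[0,0,0]},{"dp":[0.1,-0.1,0.9],"angular":[0,0,0]},{"dp":[0,0,1],"angular":[0,0,0]},{"dp":[0,0,0],"angular":[0,0,0]}]'
python3 -c "
from h import *
for i in range(4): print(wheel('side'))"
```

```text
t: 3.85
tcp_pos: [0.4835, -0.0894, 0.1377]
tool_rot: [0.003, 1.0, -0.002, 0.004]
force: [-0.3, -1.3, -0.5]
finger_gap: -0.001
gripper_force: 0.0
(3.85, np.float64(-13.480565821455953), 1796, array([-21.55744384,  22.57862457]))
(3.9, np.float64(-4.302119415478335), 1730, array([-21.43115991,  22.41823302]))
(3.95, np.float64(4.831405201907155), 1662, array([-21.38168273,  22.15002006]))
(4.0, np.float64(13.482305351689421), 1613, array([-21.23129864,  22.04851532]))
```

```bash
python3 -m crank '[{"dp":[0.3,0.7,0],"angular":[0,0,0]},{"dp":[0.3,0.7,0],"angular":[0,0,0]},{"dp":[0.3,0.6,0],"angular":[0,0,0]},{"dp":[0,0,-0.7],"angular":[0,0,0]},{"dp":[0,0,-0.7],"angular":[0,0,0]},{"dp":[0,0,-0.4],"angular":[0,0,0]},{"dp":[0,0,0],"angular":[0,0,0]},{"dp":[0,0,0],"angular":[0,0,0]},{"dp":[0,0,0],"angular":[0,0,0]},{"dp":[0,0,0],"angular":[0,0,0]},{"dp":[0,0,0],"angular":[0,0,0]},{"dp":[0,0,0],"angular":[0,0,0]},{"dp":[0,0,0],"angular":[0,0,0]},{"dp":[0,0,0],"angular":[0,0,0]},{"dp":[0,0,0],"angular":[0,0,0]},{"dp":[0,0,0],"angular":[0,0,0]},{"dp":[0,0,0],"angular":[0,0,0]},{"dp":[0,0,0],"angular":[0,0,0]},{"dp":[0,0,0],"angular":[0,0,0]},{"dp":[0,0,0],"angular":[0,0,0]}]'
python3 -c "
from h import *
for i in range(5): print(wheel('side')[:3])"
```

```text
t: 6.05
tcp_pos: [0.5081, -0.0273, 0.0803]
tool_rot: [0.002, 1.0, -0.0, -0.0]
force: [-0.1, -0.9, -0.3]
finger_gap: -0.002
gripper_force: 0.0
(6.05, np.float64(-39.928523005576935), 1989)
(6.1, np.float64(-33.270632041120045), 1941)
(6.15, np.float64(-26.63756125018242), 1887)
(6.2, np.float64(-20.025093091666328), 1845)
(6.25, np.float64(-13.517571530410303), 1797)
```

```bash
for k in 1 2; do python3 -m crank '[{"dp":[0,0,0],"angular":[0,0,0]},{"dp":[0,0,0],"angular":[0,0,0]},{"dp":[0,0,0],"angular":[0,0,0]},{"dp":[0,0,0],"angular":[0,0,0]},{"dp":[0,0,0],"angular":[0,0,0]},{"dp":[0,0,0],"angular":[0,0,0]},{"dp":[0,0,0],"angular":[0,0,0]},{"dp":[0,0,0],"angular":[0,0,0]},{"dp":[0,0,0],"angular":[0,0,0]},{"dp":[0,0,0],"angular":[0,0,0]},{"dp":[0,0,0],"angular":[0,0,0]},{"dp":[0,0,0],"angular":[0,0,0]},{"dp":[0,0,0],"angular":[0,0,0]},{"dp":[0,0,0],"angular":[0,0,0]},{"dp":[0,0,0],"angular":[0,0,0]},{"dp":[0,0,0],"angular":[0,0,0]},{"dp":[0,0,0],"angular":[0,0,0]},{"dp":[0,0,0],"angular":[0,0,0]},{"dp":[0,0,0],"angular":[0,0,0]},{"dp":[0,0,0],"angular":[0,0,0]}]' | sed -n 1,2p; done
python3 -c "
from h import *
for i in range(5): print(wheel('side')[:3])"
```

```text
t: 8.3
tcp_pos: [0.5081, -0.0273, 0.0803]
t: 10.3
tcp_pos: [0.5081, -0.0272, 0.0803]
(10.3, np.float64(12.80052375234124), 1628)
(10.35, np.float64(16.170989360791054), 1600)
(10.4, np.float64(19.699256944413765), 1576)
(10.45, np.float64(23.227595234187973), 1552)
(10.5, np.float64(26.6206166002319), 1537)
```

```bash
python3 -m crank '[{"dp":[0,0,0],"angular":[0,0,0]},{"dp":[0,0,0],"angular":[0,0,0]},{"dp":[0,0,0],"angular":[0,0,0]},{"dp":[0,0,0],"angular":[0,0,0]},{"dp":[0,0,0],"angular":[0,0,0]},{"dp":[0,0,0],"angular":[0,0,0]},{"dp":[0,0,0],"angular":[0,0,0]},{"dp":[0,0,0],"angular":[0,0,0]},{"dp":[0,0,0],"angular":[0,0,0]},{"dp":[0,0,0],"angular":[0,0,0]},{"dp":[0,0,0],"angular":[0,0,0]},{"dp":[0,0,0],"angular":[0,0,0]},{"dp":[0,0,0],"angular":[0,0,0]},{"dp":[0,0,0],"angular":[0,0,0]},{"dp":[0,0,0],"angular":[0,0,0]},{"dp":[0,0,0],"angular":[0,0,0]},{"dp":[0,0,0],"angular":[0,0,0]}]' | sed -n 1,2p
python3 -c "
from h import *
for i in range(6): print(wheel('side')[:3],wheel('scene')[:3])"
```

```text
t: 12.25
tcp_pos: [0.5081, -0.0272, 0.0803]
(12.25, np.float64(132.60792322967762), 647) (12.3, np.float64(129.39149868148525), 994)
(12.35, np.float64(138.18025751278853), 751) (12.4, np.float64(133.26283846406525), 903)
(12.45, np.float64(142.81085292002277), 875) (12.5, np.float64(137.06000534128805), 805)
(12.55, np.float64(146.79093143633293), 1001) (12.6, np.float64(140.83315414789743), 708)
(12.65, np.float64(150.69902456300437), 1111) (12.7, np.float64(145.59537758055006), 621)
(12.75, np.float64(155.0856990028291), 1212) (12.8, np.float64(153.73257921954445), 607)
```

```bash
python3 -m crank '[{"dp":[0,0,0],"angular":[0,0,0]},{"dp":[0,0,0],"angular":[0,0,0]},{"dp":[0,0,0],"angular":[0,0,0]},{"dp":[0,0,0],"angular":[0,0,0]},{"dp":[0,0,0],"angular":[0,0,0]},{"dp":[0,0,0],"angular":[0,0,0]},{"dp":[0,0,0],"angular":[0,0,0]},{"dp":[0,0,0],"angular":[0,0,0]},{"dp":[0,0,0],"angular":[0,0,0]},{"dp":[0,0,0],"angular":[0,0,0]}]' | sed -n 1,1p
python3 -c "
from h import *
for i in range(5): print(wheel('side')[:3])"
```

```text
t: 13.85
(13.85, np.float64(-157.2570013658207), 2021)
(13.9, np.float64(-155.07160619910945), 2041)
(13.95, np.float64(-153.0546536179327), 2054)
(14.0, np.float64(-150.8704523575711), 2074)
(14.05, np.float64(-148.90757307848844), 2084)
```

```bash
python3 -m crank '[{"dp":[0,0,0],"angular":[0,0,0]},{"dp":[0,0,0],"angular":[0,0,0]},{"dp":[0,0,0],"angular":[0,0,0]},{"dp":[0,0,0],"angular":[0,0,0]},{"dp":[0,0,0],"angular":[0,0,0]},{"dp":[0,0,0],"angular":[0,0,0]},{"dp":[0,0,0],"angular":[0,0,0]},{"dp":[0,0,0],"angular":[0,0,0]},{"dp":[0,0,0],"angular":[0,0,0]},{"dp":[0,0,0],"angular":[0,0,0]},{"dp":[0,0,0],"angular":[0,0,0]},{"dp":[0,0,0],"angular":[0,0,0]},{"dp":[0,0,0],"angular":[0,0,0]},{"dp":[0,0,0],"angular":[0,0,0]},{"dp":[0,0,0],"angular":[0,0,0]},{"dp":[0,0,0],"angular":[0,0,0]},{"dp":[0,0,0],"angular":[0,0,0]},{"dp":[0,0,0],"angular":[0,0,0]},{"dp":[0,0,0],"angular":[0,0,0]},{"dp":[0,0,0],"angular":[0,0,0]}]' | sed -n 1,1p
python3 -m crank '[{"dp":[0,0,0],"angular":[0,0,0]},{"dp":[0,0,0],"angular":[0,0,0]},{"dp":[0,0,0],"angular":[0,0,0]},{"dp":[0,0,0],"angular":[0,0,0]},{"dp":[0,0,0],"angular":[0,0,0]},{"dp":[0,0,0],"angular":[0,0,0]},{"dp":[0,0,0],"angular":[0,0,0]},{"dp":[0,0,0],"angular":[0,0,0]},{"dp":[0,0,0],"angular":[0,0,0]},{"dp":[0,0,0],"angular":[0,0,0]},{"dp":[0,0,0],"angular":[0,0,0]},{"dp":[0,0,0],"angular":[0,0,0]}]' | sed -n 1,1p
python3 -c "
from h import *
for i in range(3): print(wheel('side')[:3])"
```

```text
t: 16.1
t: 17.3
(17.3, np.float64(-39.38424762283795), 1988)
(17.35, np.float64(-38.07774890091595), 1980)
(17.4, np.float64(-36.751576652342195), 1969)
```

```bash
python3 -m crank '[{"dp":[0,0,0],"angular":[0,0,0]},{"dp":[0,0,0],"angular":[0,0,0]},{"dp":[0,0,0],"angular":[0,0,0]},{"dp":[0,0,0],"angular":[0,0,0]},{"dp":[0,0,-0.35],"angular":[0,0,0]},{"dp":[0,0,-0.25],"angular":[0,0,0]},{"dp":[0,0,-0.1],"angular":[0,0,0]},{"dp":[0,0,0],"angular":[0,0,0]}]'
python3 -c "
from h import *
for i in range(3): print(wheel('side')[:3])
from station import *
print(sense()['force'])"
```

```text
t: 18.25
tcp_pos: [0.5087, -0.0277, 0.0667]
tool_rot: [0.002, 1.0, -0.001, 0.002]
force: [-11.3, 0.9, 68.9]
finger_gap: 0.001
gripper_force: 34.3
(18.25, np.float64(-21.84029247899825), 1857)
(18.3, np.float64(-21.799348327351304), 1855)
(18.35, np.float64(-21.771378398294516), 1854)
[-11.5476706   -0.19283832  68.46384593]
```

```bash
python3 -m crank '[{"dp":[0,0,0.07],"angular":[0,0,0]},{"dp":[0,0,0.06],"angular":[0,0,0]},{"dp":[0,0,0],"angular":[0,0,0]},{"dp":[0,0,0],"angular":[0,0,0]}]'
python3 -c "
from h import *
from station import *
for i in range(3): print(wheel('side')[:3])
cv2.imwrite('pics/e.png',cv2.resize(vision.snapshot('side')['image'][130:430,180:580],(800,600)))
print(sense()['force'])"
```

```text
t: 18.8
tcp_pos: [0.5087, -0.0276, 0.0669]
tool_rot: [0.002, 1.0, -0.001, 0.001]
force: [-5.2, 0.3, 36.7]
finger_gap: 0.003
gripper_force: 18.4
(18.8, np.float64(-21.985752232757292), 1856)
(18.85, np.float64(-21.95983299713453), 1856)
(18.9, np.float64(-21.95983299713453), 1856)
[-5.81958269  0.37323981 36.58790757]
```

View pics/e.png

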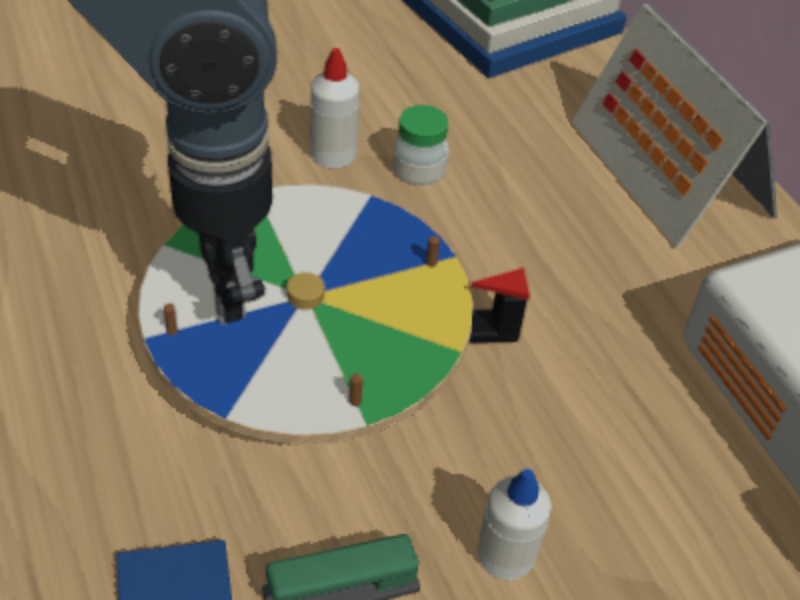

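The close-up shows the pointer tip at (470,285) over the yellow field, with parallax lifting it slightly. The finger is on the wheel and the bystanders haven't moved.

```bash
python3 -c "
from station import order
print(order.sign_off())"
```

```text
the job is handed in; nothing more can be done
None
```

The wheel was flicked and yellow went past the pointer untouched; on a later pass I braked it in one go with the pointer about 3° from the middle of yellow. The fingertip is holding it there with about 37 N, the last picture shows no bystander moved, and the job is handed in (no verdict was returned).

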